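# Click the photometer's filter turret round to green and start the reading

### The job

On the bench photometer, push the finger tabs of the filter turret round with a fingertip, gently, until the green filter has clicked into place under the lens barrel of the reading arm. Only then press the round white measure key fully down with a fingertip and let it come back up. Pinch and lift nothing: the photometer stays where it stands with its sample tube in the well, and the control vials and the specimen cup beside it stay where they are.

Things in the scene. Friction and masses are not known exactly. Their poses are not given: they have to be found in the camera images.
- photometer: White bench instrument, 270 x 180 mm (own x by y), 2.6 kg, loose on four rubber feet; deck 66 mm above the worktop. Origin: centre of the underside, on the worktop. Own +x points from its front (display and key, towards the robot) to its back; turned by up to 0.45 rad. At the back a column with the sample well: x 86 to 132 mm, y -46 to 46 mm, top 126 mm high.
- turret (a joint): Angle of the filter turret, rad, about a vertical axis, counter-clockwise from above positive, endless both ways, not wrapped. The green filter and tab lie at this angle from the photometer's +x axis; at 0 or any multiple of 2 pi green is exactly under the lens barrel. At the start it stands elsewhere. Counter-clockwise from above: green, yellow, red, black, white, blue, 60 degrees apart.
- turret_axis (a point): On the turret's axis (photometer x = 5 mm, y = 0) at the top of its dark disc, 75 mm above the worktop. Disc 120 mm across, six coloured filters, and outside each an upright finger tab: 58 to 74 mm from the axis, 9 mm wide, 15.5 mm tall above the disc, marked in its filter's colour. The gaps between tabs are open from above, except under the arm.
- green_tab (a point): Centre of the green tab's top, 66 mm from the axis, 90.5 mm above the worktop; turns with the turret; the other five stand every 60 degrees. A sprung detent clicks at each 60 degrees: it gives at about 1.5 N on a tab. Let go less than half way, the turret springs back; past half way it snaps on to the next click. It centres itself once the finger is away.
- green_filter (a point): Centre of the green filter's top face, 22 mm across, 42 mm from the turret axis, 75 mm above the worktop; turns with the turret.
- beam (a point): Point under the lens barrel where the green filter's centre must come: fixed to the photometer at x = 47 mm, y = 0, 75 mm above the worktop. The dark barrel (25 mm across, underside 81 mm high) hangs from a white arm, 40 mm wide, underside 98 mm, top 124 mm high, that reaches from the column forward over the turret to photometer x = 15 mm.
- measure_key (a joint): Travel of the white measure key, m: 0 up, grows when pressed straight down, fully down at 0.005. Spring: about 1.2 N at first, 4 N fully down; comes back up by itself.
- measure_key_top (a point): Centre of the top of the measure key: white, round, 24 mm across, on the front deck right of the display (photometer x = -103 mm, y = -55 mm), 82.5 mm above the worktop, standing 5 mm proud of a black collar 40 mm across; moves with the key.
- sample_tube: Yellow-capped sample tube, 18 mm across, 97 mm long, standing loose in the well of the column (photometer x = 109 mm, y = 0), its bottom 81 mm above the worktop, its cap up to 178 mm. Origin: centre of its bottom. Leave it.
- vial_blue: Brown control vial with a blue cap, 22 mm across, 48 mm tall, standing on the worktop beside the photometer. Origin: centre of the underside. Leave it.
- vial_red: Brown control vial with a red cap, 22 mm across, 48 mm tall, standing on the worktop beside the photometer. Origin: centre of the underside. Leave it.
- cup: Specimen cup with a white lid, 62 mm across, 70 mm tall, standing on the worktop beside the photometer. Origin: centre of the underside. Leave it.

How it is judged:
By the outcome, as a careful person would: the job done as asked, in the order asked, and still so for the second after the job is handed in, with the robot touching nothing.
It also fails if it takes over 48 s, if anything falls off the work surface, if the arm or the gripper's body presses on something with over 40 N, if the wrist force passes 120 N, or if a joint passes its speed limit or range.

### The arm

A 7-joint arm with a two-finger parallel gripper is mounted at the origin on a cart in front of the work surface, level with it; the furniture and walls round the work are solid. World frame = base frame: x ahead of the robot, y to its left, z up, the work surface at z = 0. Lengths are in m, angles in rad, forces in N, time in s.
With the tool pointing down it reaches from about 0.425 to 0.925 m from the base axis. Payload 6.8 kg.
Tool frame: the origin (TCP) lies between the finger pads; the fingertips stand 8 mm ahead of it and the grasp point (between the pads) lies 11 mm behind it; z points along the fingers, y is the line along which they close (so a half turn about z gives the same grasp; the last joint's range is limited). The gripper opens to 88 mm and grips with 3 to 60 N. Pads are 20 mm wide; open, the fingers measure 115 mm over their backs; the gripper's body (75 mm by 178 mm) begins 61 mm behind the grasp point.
Start: joints at [1.116, 0.477, 0.022, 1.555, -0.011, 1.109, -0.083], TCP at [0.229, -0.635, 0.231] pointing down, gripper open.
Joint ranges: [-2.96, 2.96], [-0.34, 2.1], [-1.41, 1.46], [0.24, 2.44], [-1.37, 4.51], [0.17, 1.92], [-2.96, 2.96]. Speed limits (rad/s): [2.39, 2.39, 3.14, 3.14, 3.14, 3.14, 3.14].

### API

Orientations are given as [roll, pitch, yaw] about the fixed x, y, z axes, in that order (R = Rz(yaw) Ry(pitch) Rx(roll)).
In Python, from bench import env gives the robot as it stands.
- The arm moves only by the shell command python3 steer.py [FORCE], which reads ROWS from standard input. ROWS is a JSON list of rows, 1 to 20 of them, each of 7 numbers: dx, dy, dz in normalised numbers (1 is 0.75 m), then a rotation vector rx, ry, rz in shares of 90 degrees (1.0 is 90 degrees), then the finger opening in m; each row is the pose to reach, as a shift and turn from the pose commanded when the command began, along the tool's axes at that moment; what a row does not reach only later rows make up. A row lasts 1/8 s, in which the tool goes at most 0.0625 m and 0.188 rad, less where a joint would pass 70% of its speed; a pose out of reach is approached as far as the arm can. The fingers move at their own pace and stop on an object; FORCE is the grip in N (left out, the last holds). Time passes only in rows, so rows that do not move let the fingers close. It prints the time, the measured TCP pose, the force, the opening and the grip force at its end. Shift and turn numbers lie between -1 and 1, and a call with a number outside is refused. Input that does not fit is refused with a message, and nothing moves.
- env.get_state(): the state, without advancing time (a new reading comes with each control period).
- env.snapshot(name): name is "scene" or "top"; returns a dict with "img" (384x512x3 uint8, blue, green, red), "K" (3x3 intrinsics, pixels), "rvec" (rotation vector, rad) and "tvec" (3), from world to camera coordinates, as OpenCV has them. Camera axes: x right, y down, z forward; pixel columns grow to the right and rows downward; lengths in m; the calibration is good to about 2 mm. A picture is of the moment at which its call begins. There is no depth.
- env.sign_off(): hands the job in; it is judged then, once.
The state is a dict: "time_s": time; "q": joint angles; "qvel": joint speeds; "effort": joint torques, N m; "position": TCP position; "ee_rot": TCP orientation; "ft_force": force on the tool from outside, world axes, zero at the start; "torque": the same for the moment, N m; "width": finger opening in m; "grip_force": force on a finger pad.
Only numpy, scipy, OpenCV 4.12 (cv2) and the standard library are available. Lean on these libraries where they do the work, as an engineer would, in place of code of your own. Each camera call takes 0.05 s, during which the arm holds its last target. There are 200 camera calls.

## Working session

There is one attempt and no reset: what is moved stays moved. The work goes in short steps, Python scripts to look and compute and a shell command to move; the robot and the scene stay as the last step left them, time stands still between calls to the robot, and variables do not carry over. Pictures are saved under pics/ and viewed, at most 10 in all, crops included, and the job is handed in when it is done.

```bash
ls; mkdir -p pics
python3 - <<'E'
from bench import env
import cv2,numpy as np
s=env.get_state();print(s['time_s'],s['position'],s['ee_rot'],s['width'])
for n in("scene","top"):
    d=env.snapshot(n);cv2.imwrite(f"pics/{n}0.png",d["img"])
    R=cv2.Rodrigues(np.array(d['rvec'],float))[0];print(n,(-R.T@np.array(d['tvec']).ravel()),np.array(d['K']).tolist())
E
```

```text
bench.py
pics
steer.py
0.0 [ 0.22924143 -0.63426839  0.22971512] [-3.13981506e+00  1.04628208e-04  3.46887022e-01] 0.08757860688325778
scene [ 0.00863879 -0.381944    0.5976212 ] [[378.8573145003675, 0.0, 259.48632148793445], [0.0, 378.8573145003675, 189.5032776181004], [0.0, 0.0, 1.0]]
top [ 0.52454448 -0.0370959   0.99112997] [[413.9804690794834, 0.0, 256.42400277961826], [0.0, 413.9804690794834, 191.05778879576178], [0.0, 0.0, 1.0]]
```

View pics/scene0.png

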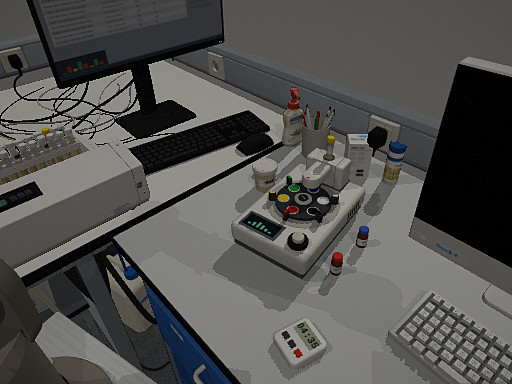

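View pics/top0.png

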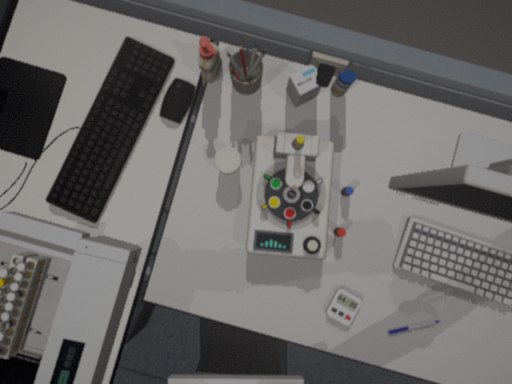

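The top view shows green at (276,183), upper left of the turret at about +60°, and blue under the arm. So the turret needs about one click clockwise. I'll enlarge both views to measure it.

Run:
```python
import cv2
a=cv2.imread('pics/top0.png')[125:265,240:360];cv2.imwrite('pics/topc.png',cv2.resize(a,None,fx=4.2,fy=4.2,interpolation=cv2.INTER_CUBIC))
a=cv2.imread('pics/scene0.png')[130:280,225:380];cv2.imwrite('pics/scc.png',cv2.resize(a,None,fx=4,fy=4,interpolation=cv2.INTER_CUBIC))
```

```text
(no output)
```

View pics/topc.png

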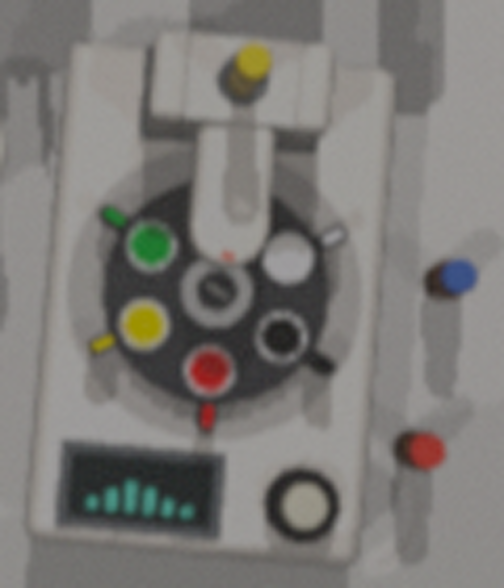

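View pics/scc.png

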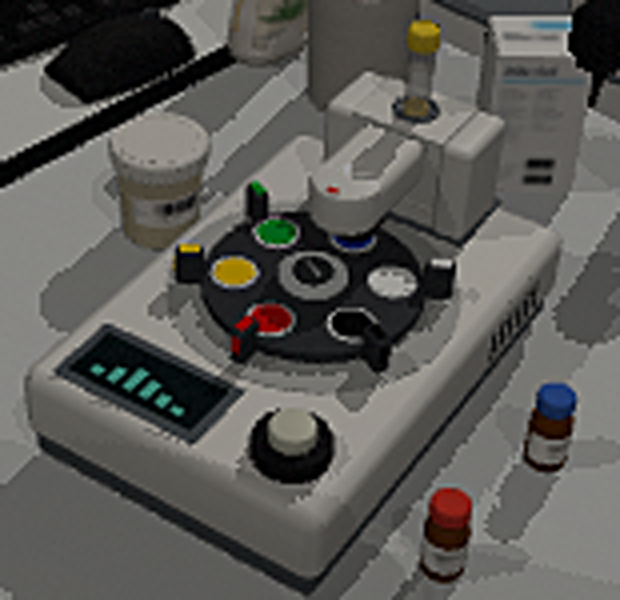

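The top crop shows filters green (152,245), yellow (143,324), red (210,370), black (282,335) and white (288,258), with the key at (305,505). The scene crop shows the same filters at (277,232), (235,272), (269,319), (355,323) and (393,282), with the key at (295,429). I'll triangulate these and fit the pose.

```bash
cat > h.py <<'E'
from bench import env
import cv2,numpy as np
from scipy.optimize import least_squares
NF=['g','y','r','k','w']
def model(p):
    x,y,yaw,t=p; c,s=np.cos(yaw),np.sin(yaw); L=[]
    for i in range(5):
        a=t+i*np.pi/3; L.append([5e-3+.042*np.cos(a),.042*np.sin(a),.075])
    L.append([-.103,-.055,.0825])
    L=np.array(L); return np.c_[x+c*L[:,0]-s*L[:,1],y+s*L[:,0]+c*L[:,1],L[:,2]]
def axis(p,l): c,s=np.cos(p[2]),np.sin(p[2]); return np.array([p[0]+c*l[0]-s*l[1],p[1]+s*l[0]+c*l[1]])
E
python3 - <<'E'
from h import *
T=np.array([[152,245],[143,324],[210,370],[282,335],[288,258],[305,505]],float)/4.2+[240,125]-.4
S=np.array([[277,232],[235,272],[269,319],[355,323],[393,282],[295,429]],float)/4+[225,130]-.4
d=[env.snapshot(n) for n in('top','scene')]
P=[np.array(k['K'])@np.c_[cv2.Rodrigues(np.array(k['rvec'],float))[0],np.array(k['tvec']).reshape(3,1)] for k in d]
X=cv2.triangulatePoints(P[0],P[1],T.T.copy(),S.T.copy());print((X[:3]/X[3]).T.round(4))
def proj(P,X): q=np.c_[X,np.ones(len(X))]@P.T; return q[:,:2]/q[:,2:]
f=lambda p:np.r_[proj(P[0],model(p))-T,proj(P[1],model(p))-S].ravel()
r=least_squares(f,[.53,-.12,0,1]);print(r.x,np.abs(r.fun).max());print(r.fun.reshape(-1,2).round(1))
print(model(r.x).round(4))
p=r.x
print('axis',axis(p,[.005,0]))
for i in range(6):
    a=p[3]+i*np.pi/3;print('tab',i,axis(p,[.005+.066*np.cos(a),.066*np.sin(a)]).round(4))
E
```

```text
[[ 0.6015 -0.087   0.0764]
 [ 0.56   -0.083   0.0756]
 [ 0.5358 -0.1178  0.0762]
 [ 0.555  -0.1563  0.0762]
 [ 0.5957 -0.1593  0.0755]
 [ 0.4665 -0.1677  0.0825]]
[ 0.57335304 -0.12082854 -0.07670949  1.04597848] 0.5898715447638665
[[-0.2 -0.2]
 [ 0.3 -0.2]
 [-0.1 -0.2]
 [-0.1  0.1]
 [-0.  -0.4]
 [ 0.2 -0. ]
 [ 0.   0.3]
 [-0.   0.2]
 [ 0.5  0.3]
 [-0.6  0.5]
 [-0.1 -0. ]
 [-0.2  0.1]]
[[ 0.6021 -0.0866  0.075 ]
 [ 0.5602 -0.0833  0.075 ]
 [ 0.5365 -0.1179  0.075 ]
 [ 0.5546 -0.1558  0.075 ]
 [ 0.5964 -0.1591  0.075 ]
 [ 0.4664 -0.1678  0.0825]]
axis [ 0.57833834 -0.12121171]
tab 0 [ 0.6157 -0.0668]
tab 1 [ 0.5499 -0.0617]
tab 2 [ 0.5125 -0.1161]
tab 3 [ 0.541  -0.1756]
tab 4 [ 0.6068 -0.1808]
tab 5 [ 0.6441 -0.1263]
```

The fit is good: residuals are at most 0.6 px and the triangulated heights match the text. Turret angle is +60° and photometer yaw is -0.077. My plan is to push the red tab, which is at the front and clear of the arm, towards local +y with closed fingers.

```bash
cat >> h.py <<'E'
from scipy.spatial.transform import Rotation as Ro
PH=[0.57335,-0.12083,-0.07671]
def go(lx,ly,z):  # shift in tool axes to photometer-local x,y (m), TCP height z; rz to align
    s=env.get_state(); R=Ro.from_euler('xyz',s['ee_rot']); t=np.r_[axis(PH,[lx,ly]),z]
    print('shift',R.inv().apply(t-s['position']).round(4),'rz',round(s['ee_rot'][2]-PH[2],4),'t',s['time_s'],'F',np.round(s['ft_force'],2))
def local():
    s=env.get_state();d=s['position'][:2]-PH[:2];c,n=np.cos(PH[2]),np.sin(PH[2])
    print('local',np.round([c*d[0]+n*d[1],-n*d[0]+c*d[1],s['position'][2]],4),'F',np.round(s['ft_force'],2),'t',s['time_s'],'rot',s['ee_rot'].round(3))
E
python3 -c "
from h import *
go(.005-.064,-.032,.20)"
```

```text
shift [ 0.4312 -0.3612  0.0304] rz 0.4235 t 0.2 F [ 0.34  0.09 -0.97]
```

The manual's scale: shifts go in shares of 0.75 m and turns go in shares of 90 degrees. Converting my numbers, 0.4312 m is 0.5749, 0.3881 m is 0.5175, 0.4235 rad is 0.2696.

```bash
echo '[[0.0575,-0.0481,0.004,0,0,0.027,0],[0.1149,-0.0963,0.008,0,0,0.0539,0],[0.1725,-0.1445,0.012,0,0,0.0809,0],[0.23,-0.1927,0.016,0,0,0.1078,0],[0.2875,-0.2408,0.02,0,0,0.1348,0],[0.3449,-0.2889,0.024,0,0,0.1618,0],[0.4024,-0.3371,0.028,0,0,0.1888,0],[0.46,-0.3853,0.032,0,0,0.2157,0],[0.5175,-0.4335,0.036,0,0,0.2427,0],[0.5749,-0.4816,0.04,0,0,0.2696,0],[0.5749,-0.4816,0.04,0,0,0.2696,0],[0.5749,-0.4816,0.04,0,0,0.2696,0]]' | python3 steer.py
python3 - <<'E'
from h import *
local();go(-.059,-.032,.088)
d=env.snapshot('scene');cv2.imwrite('pics/s1.png',cv2.resize(d['img'][90:290,200:400],None,fx=3,fy=3,interpolation=cv2.INTER_CUBIC))
E
```

```text
time_s: 1.7
position: [0.5118, -0.1492, 0.2005]
ee_rot: [3.141, 0.001, -0.077]
ft_force: [-1.0, -0.2, 0.7]
width: 0.0006
grip_force: 0.0
local [-0.0592 -0.033   0.2005] F [-0.99 -0.22  0.68] t 1.7 rot [ 3.141e+00  1.000e-03 -7.700e-02]
shift [ 0.0003 -0.0011  0.1125] rz 0.0001 t 1.7 F [-0.99 -0.22  0.68]
```

View pics/s1.png

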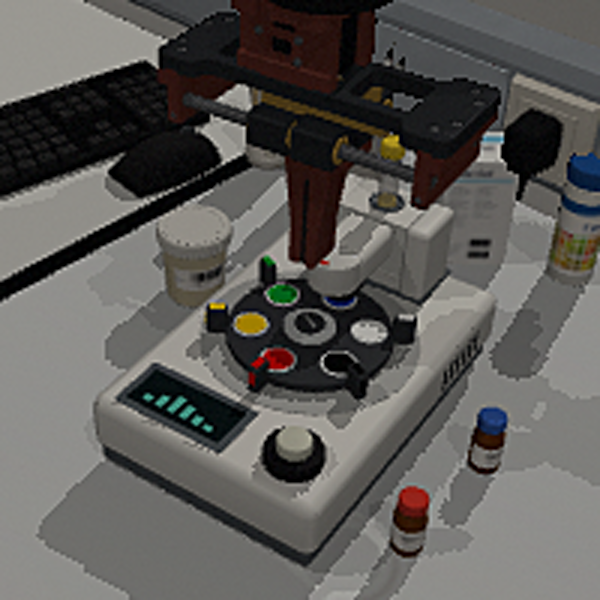

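The closed fingers hang above the front of the turret at about (315,262), and the scene is unchanged. I'll descend into the gap between the red and black tabs.

Scaled: 0.112 m is 0.1493, 0.105 m is 0.14.

```bash
echo '[[0,0,0.0533,0,0,0,0],[0,0,0.1,0,0,0,0],[0,-0.0013,0.1267,0,0,0,0],[0,-0.0013,0.14,0,0,0,0],[0,-0.0013,0.1493,0,0,0,0],[0,-0.0013,0.1493,0,0,0,0]]' | python3 steer.py
python3 - <<'E'
from h import *
local()
d=env.snapshot('scene');cv2.imwrite('pics/s2.png',cv2.resize(d['img'][150:270,220:380],None,fx=4,fy=4,interpolation=cv2.INTER_CUBIC))
E
```

```text
time_s: 2.5
position: [0.5123, -0.1481, 0.0889]
ee_rot: [3.141, -0.0, -0.077]
ft_force: [0.3, 0.9, 0.4]
width: 0.0006
grip_force: 0.0
local [-0.0588 -0.0319  0.0889] F [0.26 0.89 0.42] t 2.5 rot [ 3.141 -0.    -0.077]
```

View pics/s2.png

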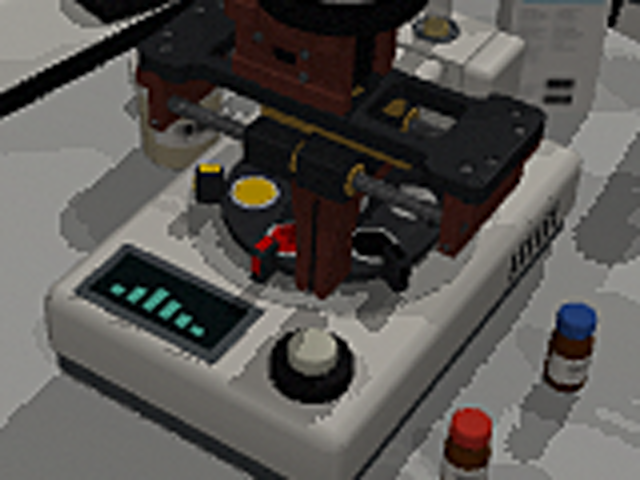

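The fingertips sit in the red/black gap at about (322,290) in the crop, clear of both tabs. I'll push slowly towards +y.

Scaled: -0.038 m is -0.0507, -0.035 m is -0.0467.

```bash
echo '[[0,-0.0053,0,0,0,0,0],[0,-0.0107,0,0,0,0,0],[0,-0.0147,0,0,0,0,0],[0,-0.0187,0,0,0,0,0],[0,-0.0227,0,0,0,0,0],[0.0013,-0.0267,0,0,0,0,0],[0.0013,-0.0307,0,0,0,0,0],[0.0027,-0.0347,0,0,0,0,0],[0.004,-0.0387,0,0,0,0,0],[0.0053,-0.0427,0,0,0,0,0],[0.0067,-0.0467,0,0,0,0,0],[0.008,-0.0507,0,0,0,0,0]]' | python3 steer.py
echo '[[0.0007,-0.004,0,0,0,0,0],[0.0013,-0.008,0,0,0,0,0],[0.0013,-0.012,0,0,0,0,0],[0.0013,-0.016,0,0,0,0,0],[0.0013,-0.02,0,0,0,0,0],[0.0013,-0.024,0,0,0,0,0],[0.0013,-0.024,0,0,0,0,0]]' | python3 steer.py
python3 - <<'E'
from h import *
local()
d=env.snapshot('scene');cv2.imwrite('pics/s3.png',cv2.resize(d['img'][150:270,220:380],None,fx=4,fy=4,interpolation=cv2.INTER_CUBIC))
E
```

```text
time_s: 4.05
position: [0.5214, -0.1098, 0.0887]
ee_rot: [-3.141, -0.0, -0.077]
ft_force: [-0.2, 0.1, 0.5]
width: 0.0006
grip_force: 0.4
time_s: 4.92
position: [0.5235, -0.0918, 0.0886]
ee_rot: [-3.141, 0.0, -0.076]
ft_force: [0.8, -0.3, -0.3]
width: 0.0003
grip_force: 0.0
local [-0.052   0.0251  0.0886] F [ 0.81 -0.32 -0.3 ] t 4.925 rot [-3.141  0.    -0.076]
```

View pics/s3.png

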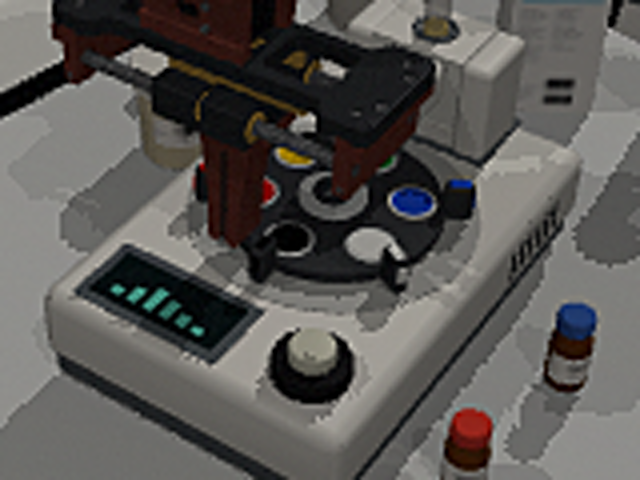

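The turret went round one click: blue is now at the right, black at the front, and green goes under the arm. I'll lift straight out, move above the key and check the turret and photometer pose.

Scaled: -0.08 m is -0.1067, -0.051 m is -0.068.

```bash
echo '[[0,0,-0.0267,0,0,0,0],[0,0,-0.0667,0,0,0,0],[0,0,-0.1067,0,0,0,0],[-0.0333,0.0533,-0.1067,0,0,0,0],[-0.068,0.1067,-0.1067,0,0,0,0],[-0.068,0.1067,-0.1067,0,0,0,0],[-0.068,0.1067,-0.1067,0,0,0,0]]' | python3 steer.py
python3 - <<'E'
from h import *
local();go(-.103,-.055,.093)
d=env.snapshot('top');a=cv2.resize(d['img'][125:265,240:330],None,fx=4.2,fy=4.2,interpolation=cv2.INTER_CUBIC)
e=env.snapshot('scene');b=cv2.resize(e['img'][130:270,260:360],None,fx=4.2,fy=4.2,interpolation=cv2.INTER_CUBIC)
cv2.imwrite('pics/c4.png',np.hstack([a,b[:588]]))
E
```

```text
time_s: 5.85
position: [0.467, -0.1678, 0.1688]
ee_rot: [-3.141, -0.001, -0.077]
ft_force: [0.4, 0.2, -0.1]
width: 0.0009
grip_force: 0.0
local [-0.1025 -0.0549  0.1688] F [ 0.44  0.15 -0.06] t 5.85 rot [-3.141e+00 -1.000e-03 -7.700e-02]
shift [-0.0006  0.0001  0.0758] rz -0.0001 t 5.85 F [ 0.44  0.15 -0.06]
```

View pics/c4.png

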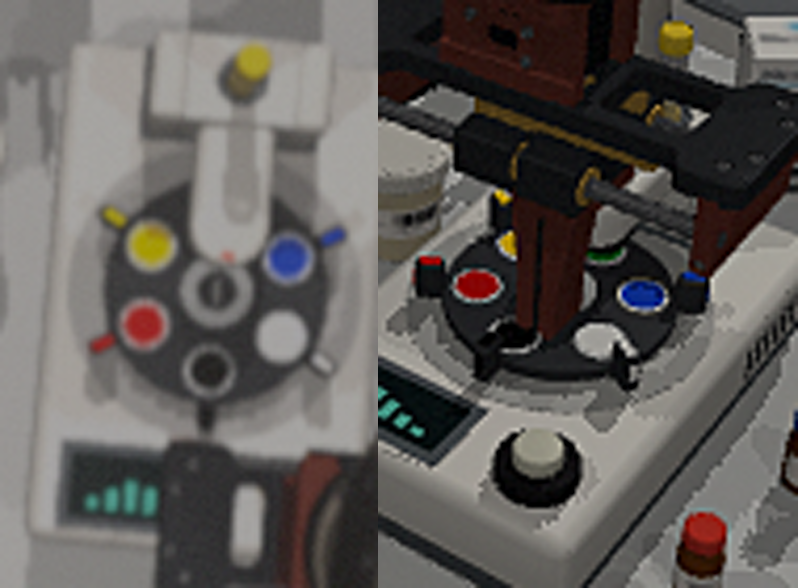

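Green is at the click under the barrel: yellow is now at (151,245), exactly where green was, and the photometer hasn't moved. Now I'll press the key.

Scaled: 0.084 m is 0.112, 0.083 m is 0.1107.

```bash
echo '[[0,0,0.04,0,0,0,0],[0,0,0.08,0,0,0,0],[0,0,0.096,0,0,0,0],[0,0,0.1013,0,0,0,0],[0,0,0.1053,0,0,0,0],[0,0,0.108,0,0,0,0],[0,0,0.1107,0,0,0,0],[0,0,0.112,0,0,0,0],[0,0,0.112,0,0,0,0]]' | python3 steer.py
```

```text
time_s: 7.08
position: [0.4672, -0.1677, 0.0889]
ee_rot: [3.141, -0.001, -0.077]
ft_force: [-14.5, 7.3, 43.7]
width: 0.0004
grip_force: 21.8
```

Run:
```python
from h import *
s=env.get_state();print(s['ft_force'],s['torque'],s['effort'].round(1) if hasattr(s['effort'],'round') else s['effort']);local()
e=env.snapshot('scene');b=cv2.resize(e['img'][170:290,220:380],None,fx=4.5,fy=4.5,interpolation=cv2.INTER_CUBIC)
cv2.imwrite('pics/c5.png',b)
```

```text
[-14.54143248   7.34355166  43.6740608 ] [1.68872406e+00 3.30846681e+00 1.25101332e-03] [  0.8 -26.    1.4 -17.1   1.   -5.1  -0. ]
local [-0.1022 -0.0549  0.0889] F [-14.54   7.34  43.67] t 7.075 rot [ 3.141e+00 -1.000e-03 -7.700e-02]
```

View pics/c5.png

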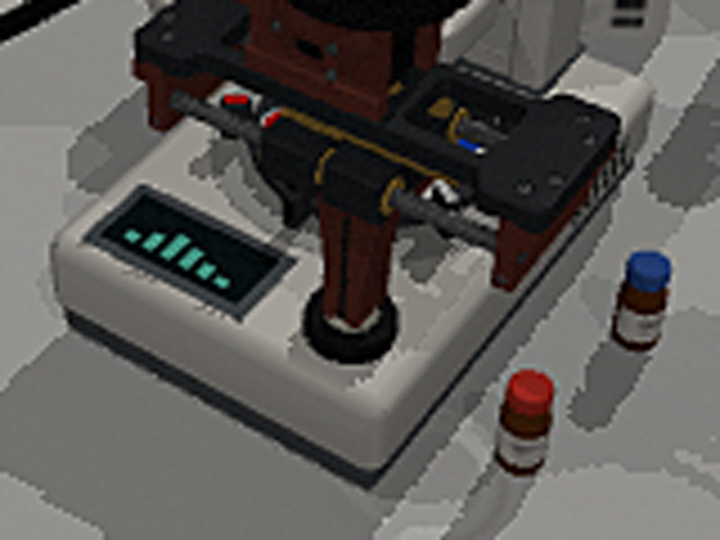

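The fingertips are centred on the key, but 44 N is more than it needs. I'll back off in small steps and read force against height, to find out how far it travelled.

Scaled: -0.0015 m is -0.002.

```bash
for i in 1 2 3 4 5 6 7; do echo '[[0,0,-0.002,0,0,0,0],[0,0,-0.002,0,0,0,0],[0,0,-0.002,0,0,0,0]]' | python3 steer.py | egrep 'position|ft_force'; done
```

```text
position: [0.4672, -0.1677, 0.0892]
ft_force: [-9.7, 5.3, 29.7]
position: [0.4671, -0.1676, 0.0896]
ft_force: [-5.4, 4.0, 15.4]
position: [0.4672, -0.1679, 0.0898]
ft_force: [-2.9, 3.9, 8.4]
position: [0.4672, -0.168, 0.0908]
ft_force: [1.2, 3.2, 3.4]
position: [0.4669, -0.1685, 0.0923]
ft_force: [1.6, 0.6, 2.6]
position: [0.4665, -0.1685, 0.0937]
ft_force: [1.5, -0.6, 2.2]
position: [0.4658, -0.1682, 0.0949]
ft_force: [-0.5, -0.2, 1.6]
```

The spring reads 3.4 N falling to 1.6 N over TCP heights 90.8 to 94.9 mm, with a hard stop at about 90 mm. That is the full 5 mm of travel. I'll retreat and check the final scene.

Scaled: 0.23 m is 0.3067, 0.18 m is 0.24.

```bash
echo '[[0,0,-0.0267,0,0,0,0],[0,0,-0.08,0,0,0,0],[0,0,-0.1467,0,0,0,0],[-0.04,0.08,-0.1733,0,0,0,0],[-0.04,0.16,-0.1733,0,0,0,0],[-0.04,0.24,-0.1733,0,0,0,0],[-0.04,0.3067,-0.1733,0,0,0,0],[-0.04,0.3067,-0.1733,0,0,0,0],[-0.04,0.3067,-0.1733,0,0,0,0]]' | python3 steer.py
python3 - <<'E'
from h import *
d=env.snapshot('top');a=cv2.resize(d['img'][125:265,215:360],None,fx=2.7,fy=2.7*1.0,interpolation=cv2.INTER_CUBIC)
e=env.snapshot('scene');b=cv2.resize(e['img'][130:270,230:380],None,fx=2.7,fy=2.7,interpolation=cv2.INTER_CUBIC)
cv2.imwrite('pics/c6.png',np.hstack([a,b]))
for n,q in(('top',d),('scene',e)):
    o=cv2.imread(f'pics/{n}0.png'); g=[cv2.cvtColor(i,6)[130:270,240:380].astype(np.float32) for i in(o,q['img'])]
    print(n,cv2.phaseCorrelate(*g,cv2.createHanningWindow((140,140),cv2.CV_32F)))
E
```

```text
time_s: 10.88
position: [0.4189, -0.3942, 0.2246]
ee_rot: [-3.14, 0.001, -0.076]
ft_force: [-0.9, 1.2, 0.9]
width: 0.0006
grip_force: 0.0
top ((-0.154708067955454, 0.19929490449347043), 0.5412098686268301)
scene ((-0.006311314262816836, 0.08796192334925479), 0.7269819541661827)
```

View pics/c6.png

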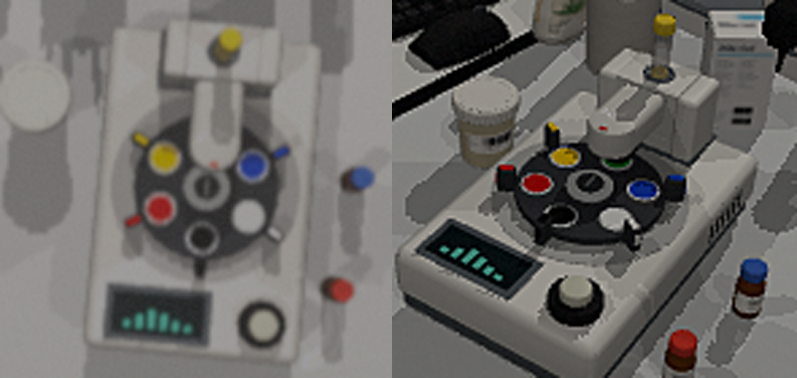

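Green is under the barrel, the key is up again at (262,323), and nothing else has moved. I'm handing it in.

```bash
python3 -c "
from bench import env
print(env.sign_off())"
```

```text
the job is handed in; nothing more can be done
None
```

The job is handed in: the green filter is clicked in under the lens barrel, then the measure key was pressed to its stop (fingertip force peaked at about 44 N, well above the 4 N it needs) and came back up, with everything else where it stood.

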